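Sift the big beads out of the sorting tray

ROBOT

A 7-joint arm with a two-finger parallel gripper is mounted at the origin on the work surface. World frame = base frame: x ahead of the robot, y to its left, z up, the work surface at z = 0. Lengths are in m, angles in rad, forces in N, time in s.
With the tool pointing down it reaches from about 0.35 to 0.9 m from the base axis. Payload 7.2 kg.
Tool frame: the origin (TCP) lies at the very end of the fingers, on their centre line; the grasp point (between the pads) lies 19 mm behind it; z points along the fingers, y is the line along which they close (so a half turn about z gives the same grasp; the last joint's range is limited). The gripper opens to 85 mm and grips with 20 to 120 N. Pads are 22 mm wide; open, the fingers measure 114 mm over their backs; the gripper's body (76 mm by 85 mm) begins 54 mm behind the grasp point. The pads swing forward as they close: fully open they stand 13 mm farther back than shut.
Start: joints at [1.094, 0.411, -0.013, 1.596, 0.006, 1.134, -0.082], TCP at [0.248, -0.574, 0.231] pointing down, gripper open.
Joint ranges: [-2.95, 2.95], [-0.29, 1.99], [-1.47, 1.44], [0.14, 2.54], [-1.03, 4.17], [0.13, 1.85], [-2.86, 2.86]. Speed limits (rad/s): [2.39, 2.39, 3.01, 3.01, 3.14, 3.14, 3.14].

INTERFACE

Orientations are given as a 3x3 rotation matrix whose columns are the frame's x, y, z axes.
In Python, from bench import r gives the robot as it stands. Calls block until the motion is done:
- r.move_ptp(position, orientation): joint-space move of the TCP to a pose.
- r.move_l(position, attitude=None, speed=0.15, until_force=None): straight line of the TCP; attitude=None keeps the orientation; speed is the mean speed in m/s. With until_force (N) it stops when the force on the tool has changed by that much, and returns True; else False.
- r.set_joints(angles): joint-space move.
- r.move_gripper(opening, f_grip=None): finger opening in m; f_grip is the grip in N (None keeps the last); returns when the fingers have stopped.
- r.pause(seconds).
- r.inverse_kinematics(position, orientation): joint angles nearest the present ones, or None.
- r.read_camera(name): name is "scene" or "top" or "wrist"; returns a dict with "pixels" (480x640x3 uint8, blue, green, red), "z_map" (480x640 float32, m along the optical axis (not along the pixel's ray), 0 where there is no reading), "mtx" (3x3 intrinsics, pixels), "position" and "orientation" of the camera in the world. Camera axes: x right, y down, z forward; pixel columns grow to the right and rows downward; lengths in m; the calibration is good to about 2 mm. A picture is of the moment at which its call begins.
A pose or a line that the arm cannot do raises r.MotionError and nothing moves.
- r.close_job(): hands the job in; it is judged then, once.
Readings, each from a call of its own:
- r.get_time(): time.
- r.get_q(): joint angles.
- r.get_joint_vel(): joint speeds.
- r.get_tau(): joint torques, N m.
- r.get_ee_pos(): TCP position.
- r.get_orientation(): TCP orientation.
- r.get_contact_force(): force on the tool from outside, world axes, zero at the start.
- r.get_torque(): the same for the moment, N m.
- r.get_width(): finger opening in m.
- r.get_grip_force(): force on a finger pad.
Only numpy, scipy, OpenCV 4.12 (cv2) and the standard library are available. Lean on these libraries where they do the work, as an engineer would, in place of code of your own. Each camera call takes 0.05 s, during which the arm holds its last target. There are 200 camera calls.

TASK

Take the slotted scoop, the one with the open rod floor, and scoop the two big brass beads out of the white sorting tray, letting the two little beads fall through so that they stay in the tray. Tip the big beads into the round dish, then stand the scoop upright on the bare bench top and let go. Use the scoop only: do not touch the beads with the gripper.

Things in the scene. Friction and masses are not known exactly. Their poses are not given: they have to be found in the camera images.
- slotted_scoop: Steel scoop, 160 g, standing upright; floor of five bare rods (the look-alike has a solid floor). Origin: underside, below the handle; x forward out of the mouth, z up the handle. Wooden handle 28 mm (x) by 22 mm (y), 50 to 115 mm above the underside. Back wall at x = 0, 112 mm wide, 50 tall; side walls to x = 40 mm, 30 tall. Behind x = -3 mm only the handle (to -14).
- scoop_mouth (a point): Tip of the slotted scoop's middle rod, 85 mm ahead of the scoop's origin, on its underside. Rods 5 mm thick, slots 21 mm wide, level while the handle is upright. Mouth and top are open. Beads roll freely on the rods: they stay in while the mouth is raised 10 to 20 degrees and roll out when it dips.
- tray: White open sorting tray, 290 mm (x) by 140 mm (y), 35 tall, walls and floor 5 thick, fixed. Origin: centre of underside. +x end points to the robot's left; all beads start towards it, with centres at x = 15 mm or more. The scoop has 9 mm to spare at each side. A big bead pinned on the +x end wall is taken onto the rods once their tips are within about 8 mm of that wall.
- dish: Round white ceramic bowl, 150 mm across the rim, 45 mm tall, about 4 mm wall, fixed to the bench. Origin: centre of the underside. (A square dish of the same white stands near: not that one.)
- big_a: Big round bead of polished, slippery brass, 36 mm diameter, 40 g, loose in the tray. Origin: its centre.
- big_b: The other big brass bead, the same.
- small_a: Little round brass bead, 14 mm diameter, 12 g, loose in the tray; it falls through the scoop's slots. Origin: its centre.
- small_b: The other little brass bead, the same.
There are look-alikes about, which are no part of the job. What is shaped like the big_a but turquoise is not meant. What is shaped like the slotted_scoop but green is not meant.

How it is judged:
By the outcome, as a careful person would: the job done as asked, in the order asked, and still so for the second after the job is handed in, with the robot touching nothing.
It also fails if it takes over 64 s, if anything falls off the work surface, if the arm or the gripper's body presses on something with over 40 N, if the wrist force passes 120 N, or if a joint passes its speed limit or range.

## Working session

There is one attempt and no reset: what is moved stays moved. The work goes in short steps, each a Python script; the robot and the scene stay as the last script left them, time stands still between calls to the robot, and variables do not carry over. Pictures are saved under pics/ and viewed, at most 10 in all, crops included, and the job is handed in when it is done.

```bash
mkdir -p pics; ls; python3 - <<'E'
from bench import r
import cv2,numpy as np
for n in ("scene","top"):
    c=r.read_camera(n); cv2.imwrite(f"pics/{n}0.png",c["pixels"]); np.savez(f"{n}0.npz",**c)
    print(n,c["position"],c["orientation"],c["mtx"])
print(r.get_time())
E
```

```text
pics
scene [ 1.27068779 -0.4308223   0.90373955] [[ 0.48737986  0.62821913 -0.60646648]
 [ 0.87316318 -0.34518706  0.34413945]
 [ 0.00685061 -0.69727084 -0.71677503]] [[474.81906218   0.         317.76616342]
 [  0.         474.81906218 248.01475219]
 [  0.           0.           1.        ]]
top [ 0.47152048 -0.01228593  1.04578854] [[ 0.02778244 -0.99727291  0.06837302]
 [-0.99940841 -0.02909881 -0.01833253]
 [ 0.02027211 -0.06782325 -0.99749138]] [[509.81317989   0.         319.9136156 ]
 [  0.         509.81317989 236.06275963]
 [  0.           0.           1.        ]]
0.1
```

View pics/top0.png

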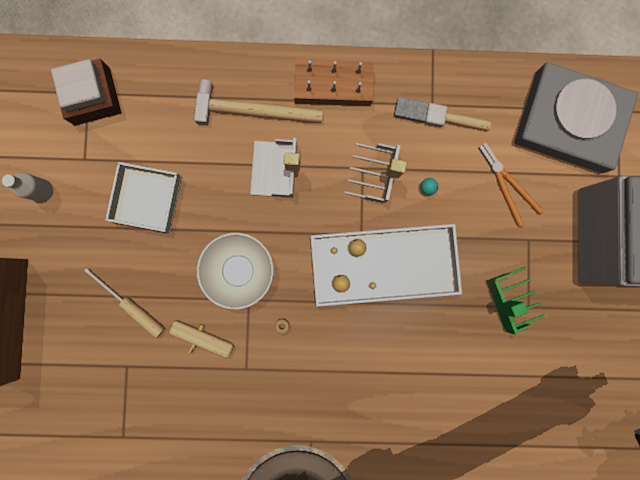

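View pics/scene0.png

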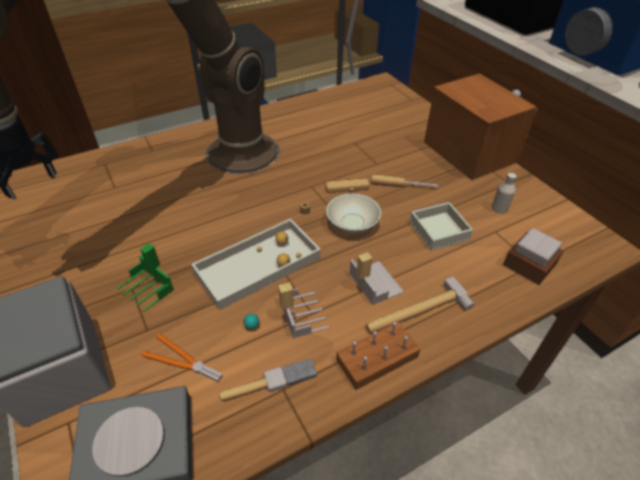

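The top view shows the slotted scoop at (380,172) with its mouth to the left and its handle top at (398,167). The tray spans (312–460, 228–305), with big beads at (357,247) and (341,284) and little ones at (334,250) and (373,286). The round dish is at (235,271). The solid scoop is at (275,167), the green one at (515,305) and the turquoise ball at (429,187).

```bash
cat > h.py <<'E'
import numpy as np,cv2
def cloud(c):
    z=c["z_map"];K=c["mtx"];v,u=np.mgrid[:480,:640]
    P=np.stack([(u-K[0,2])/K[0,0]*z,(v-K[1,2])/K[1,1]*z,z],-1)
    W=P@np.array(c["orientation"]).T+c["position"]; W[z==0]=np.nan; return W
def proj(c,p):
    q=(np.asarray(p)-c["position"])@np.array(c["orientation"]); return q[...,:2]/q[...,2:]*[c["mtx"][0,0],c["mtx"][1,1]]+c["mtx"][:2,2]
def ray(c,uv,z):
    d=np.linalg.inv(c["mtx"])@[uv[0],uv[1],1]; d=np.array(c["orientation"])@d
    p=np.array(c["position"]); return p+d*(z-p[2])/d[2]
E
python3 - <<'E'
from h import *
np.set_printoptions(precision=4,suppress=True)
c=dict(np.load("top0.npz"));W=cloud(c);img=c["pixels"]
print("bench z",np.nanmedian(W[330:420,250:420,2]))
def sel(u0,u1,v0,v1,z0,z1):
    w=W[v0:v1,u0:u1].reshape(-1,3); return w[(w[:,2]>z0)&(w[:,2]<z1)]
def rect(p): 
    q=cv2.minAreaRect((p[:,:2]*1000).astype(np.float32)); return q
h=sel(380,415,145,190,.105,.125);print("handle top",len(h),h.mean(0),rect(h))
s=sel(340,415,135,210,.035,.06);print("scoop back wall top",len(s),s.mean(0),rect(s))
s=sel(340,415,135,210,.02,.04);print("sidewalls",len(s),s.mean(0),rect(s))
t=sel(300,470,215,315,.025,.045);print("tray rim",len(t),rect(t),np.median(t[:,2]))
d=sel(190,280,225,315,.035,.055);print("dish",len(d),cv2.minEnclosingCircle((d[:,:2]*1000).astype(np.float32)),np.median(d[:,2]))
hsv=cv2.cvtColor(img,cv2.COLOR_BGR2HSV)
m=((hsv[...,1]>110)).astype(np.uint8);mm=np.zeros_like(m);mm[235:300,318:455]=m[235:300,318:455]
n,l,st,ce=cv2.connectedComponentsWithStats(mm)
for i in range(1,n):
    if st[i,4]>8: print(st[i],ce[i],ray(c,ce[i],.023 if st[i,4]>100 else .012))
E
```

```text
bench z -0.0016518780554819479
handle top 185 [ 0.6697 -0.1698  0.1129] ((670.6630249023438, -170.37326049804688), (28.012327194213867, 22.62822151184082), 79.07209014892578)
scoop back wall top 161 [ 0.6649 -0.1685  0.0479] ((670.4578857421875, -168.568115234375), (26.05789566040039, 110.8884048461914), 87.70205688476562)
sidewalls 127 [ 0.6745 -0.155   0.0279] ((674.323974609375, -151.6781768798828), (41.0310173034668, 113.1389389038086), 79.46316528320312)
tray rim 1686 ((487.405517578125, -162.99703979492188), (140.04608154296875, 290.72540283203125), 6.286593914031982) 0.033285731474933966
dish 911 ((467.3620910644531, 135.17218017578125), 74.61097717285156) 0.04123783534764214
[349 239  17  17 220] [357.0818 247.4273] [ 0.5209 -0.1065  0.023 ]
[331 248   6   5  26] [333.5 250. ] [ 0.5148 -0.0597  0.012 ]
[333 275  17  17 222] [340.6351 283.1216] [ 0.4485 -0.0751  0.023 ]
[370 283   6   6  28] [372.3214 285.3214] [ 0.4456 -0.1401  0.012 ]
[432 296  23   4  60] [446.2833 297.4333] [ 0.4252 -0.2908  0.012 ]
```

```bash
cat >> h.py <<'E'
from scipy.spatial.transform import Rotation as Ro
SC=np.array([.6705,-.170,0]);SY=79.3
TR=np.array([.4874,-.163,0]);TY=96.3
DI=np.array([.4674,.1352,0])
H=0.066
def tray(x,y,z): return TR+Ro.from_euler('z',TY,degrees=True).apply([x,y,z])
def scoopR(yaw,pitch): return Ro.from_euler('ZY',[yaw,-pitch],degrees=True)  # pitch>0: mouth up
def tcp(origin,yaw,pitch=0,flip=1,h=H):
    R=scoopR(yaw,pitch); M=R.as_matrix()
    y=flip*M[:,0]; z=-M[:,2]; x=np.cross(y,z)
    return np.asarray(origin)+h*M[:,2], np.stack([x,y,z],1)
def tcp_tip(tip,yaw,pitch,flip=1,h=H):  # place the mouth tip
    return tcp(np.asarray(tip)-scoopR(yaw,pitch).apply([.085,0,0]),yaw,pitch,flip,h)
E
python3 - <<'E'
from h import *; from bench import r
np.set_printoptions(precision=3,suppress=True)
for p in [(.5209,-.1065),(.4485,-.0751),(.5148,-.0597),(.4456,-.1401)]:
    print("bead",1e3*Ro.from_euler('z',-TY,degrees=True).apply(np.array([*p,0])-TR))
for f in (1,-1):
  print("flip",f)
  for n,a in dict(grasp=(SC,SY),graspup=(SC+[0,0,.12],SY),pre=(tray(-.108,0,.1),TY),inn=(tray(-.108,0,.005),TY),end=(tray(.05,0,.005),TY),lift=(tray(.045,0,.12),TY,15)).items():
    print(n,r.inverse_kinematics(*tcp(*a,flip=f)))
  for yaw in (70,85,96,110,125):
    for p in (15,-15,-30):
      tip=DI+[0,0,.06]-.03*scoopR(yaw,0).apply([1,0,0]); print("pour",yaw,p,r.inverse_kinematics(*tcp_tip(tip,yaw,p,f)))
E
```

```text
bead [ 52.483 -39.498   0.   ]
bead [91.638 29.019  0.   ]
bead [ 99.669 -38.57    0.   ]
bead [27.349 39.035  0.   ]
flip 1
grasp [ 0.572  0.772 -0.626  1.53   0.505  1.006  1.19 ]
graspup [ 0.581  0.648 -0.648  1.433  0.402  1.195  1.267]
pre [ 0.921  0.468 -0.678  1.778  0.34   1.016  1.794]
inn [ 0.883  0.59  -0.639  1.855  0.459  0.847  1.696]
end [ 0.662  0.493 -0.667  2.028  0.438  0.763  1.411]
lift [ 0.917  0.438 -0.75   1.827  0.05   1.069  1.858]
pour 70 15 [ 0.78   0.349 -0.836  2.222  0.022  0.586  1.191]
pour 70 -15 [ 0.307  0.417 -0.843  1.996  0.528  1.136  0.406]
pour 70 -30 [ 0.097  0.571 -0.837  1.85   0.64   1.463  0.205]
pour 85 15 [ 0.739  0.439 -0.806  2.097  0.079  0.705  1.411]
pour 85 -15 [ 0.309  0.42  -0.845  1.994  0.596  1.104  0.63 ]
pour 85 -30 [ 0.088  0.541 -0.852  1.901  0.74   1.407  0.382]
pour 96 15 [ 0.705  0.507 -0.807  2.003  0.136  0.795  1.541]
pour 96 -15 [ 0.312  0.423 -0.85   1.992  0.641  1.074  0.794]
pour 96 -30 [ 0.087  0.514 -0.86   1.942  0.809  1.349  0.513]
pour 110 15 [ 0.655  0.591 -0.824  1.885  0.214  0.911  1.69 ]
pour 110 -1
[... 898 characters left out ...]
426]
pour 85 -15 [ 0.226  0.387 -0.733  1.998  0.546  1.072 -2.466]
pour 85 -30 [ 0.222  0.642 -1.07   1.893  0.835  1.515 -2.853]
pour 96 15 [ 0.334  0.399 -0.324  2.026 -0.193  0.781 -1.294]
pour 96 -15 [ 0.233  0.391 -0.742  1.996  0.593  1.042 -2.304]
pour 96 -30 [ 0.262  0.657 -1.149  1.933  0.935  1.508 -2.744]
pour 110 15 [ 0.317  0.474 -0.355  1.907 -0.113  0.879 -1.154]
pour 110 -15 [ 0.253  0.4   -0.77   1.993  0.65   1.    -2.102]
pour 110 -30 [ 0.295  0.642 -1.196  1.989  1.034  1.448 -2.578]
pour 125 15 [ 0.294  0.551 -0.409  1.785 -0.018  0.979 -1.023]
pour 125 -15 [ 0.292  0.418 -0.824  1.988  0.71   0.957 -1.89 ]
pour 125 -30 [ 0.334  0.608 -1.225  2.05   1.121  1.343 -2.387]
```

```bash
python3 - <<'E'
from h import *; from bench import r
np.set_printoptions(precision=4,suppress=True)
p=r.get_ee_pos(); r.move_l([p[0],p[1],.36],speed=.25)
r.move_ptp(*tcp(SC+[0,0,.15],SY)); 
r.move_l(tcp(SC,SY)[0],speed=.12,until_force=6)
print(r.get_ee_pos(),r.get_contact_force(),r.get_time())
r.move_gripper(.02,f_grip=80)
print(r.get_width(),r.get_grip_force(),r.get_ee_pos(),r.get_contact_force())
p=r.get_ee_pos(); r.move_l([p[0],p[1],p[2]+.12],speed=.15)
c=r.read_camera("top");np.savez("top1.npz",**c);cv2.imwrite("pics/top1.png",cv2.resize(c["pixels"][90:330,250:500],None,fx=2.4,fy=2.4))
c=r.read_camera("scene");cv2.imwrite("pics/scene1.png",cv2.resize(c["pixels"][130:370,190:430],None,fx=2.4,fy=2.4))
print(r.get_ee_pos(),r.get_width(),r.get_contact_force(),r.get_time())
E
```

```text
[ 0.6711 -0.17    0.067 ] [ 0.237  -0.416  -0.1141] 4.325
0.027207590982628573 79.01429414749146 [ 0.6708 -0.1701  0.0664] [ 0.4471 -0.6314  2.6816]
[ 0.6701 -0.1701  0.1848] 0.027487771293739645 [ 0.577   0.0768 -1.8131] 5.9417
```

View pics/scene1.png

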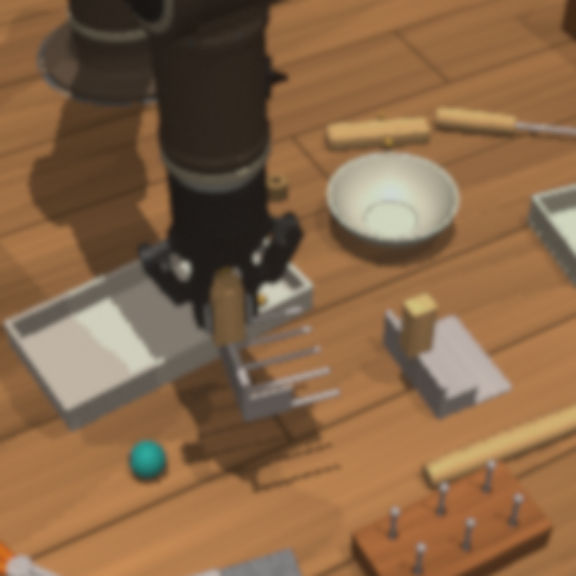

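The scoop is held level by its handle, at (225,305) in the crop. Next it goes into the empty end of the tray, and I'll check the fit there.

```bash
python3 - <<'E'
from h import *; from bench import r
np.set_printoptions(precision=4,suppress=True)
r.move_ptp(*tcp(tray(-.108,0,.09),TY))
r.move_l(tcp(tray(-.108,0,.045),TY)[0],speed=.15)
hit=r.move_l(tcp(tray(-.108,0,.004),TY)[0],speed=.04,until_force=4)
print(hit,r.get_ee_pos()[2]-H,r.get_contact_force(),r.get_time())
c=r.read_camera("top");np.savez("top2.npz",**c);cv2.imwrite("pics/top2.png",cv2.resize(c["pixels"][210:320,290:480],None,fx=4,fy=4))
c=r.read_camera("scene");cv2.imwrite("pics/scene2.png",cv2.resize(c["pixels"][180:340,170:350],None,fx=3.6,fy=3.6))
E
```

```text
True 0.0052883221180071854 [-0.7924 -0.153   5.0537] 8.1333
```

View pics/top2.png

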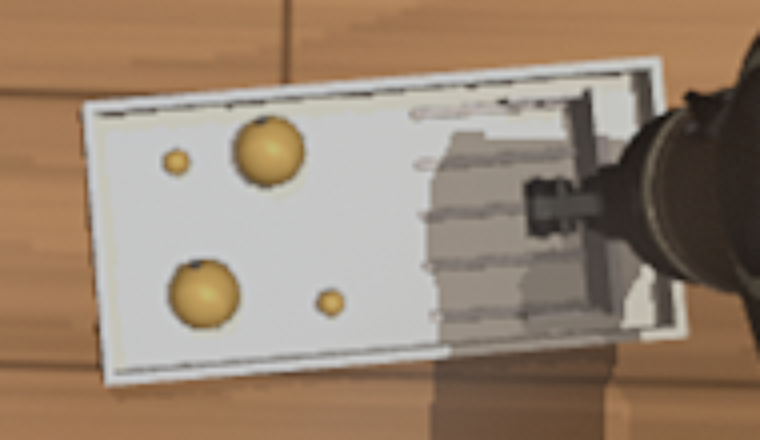

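View pics/scene2.png

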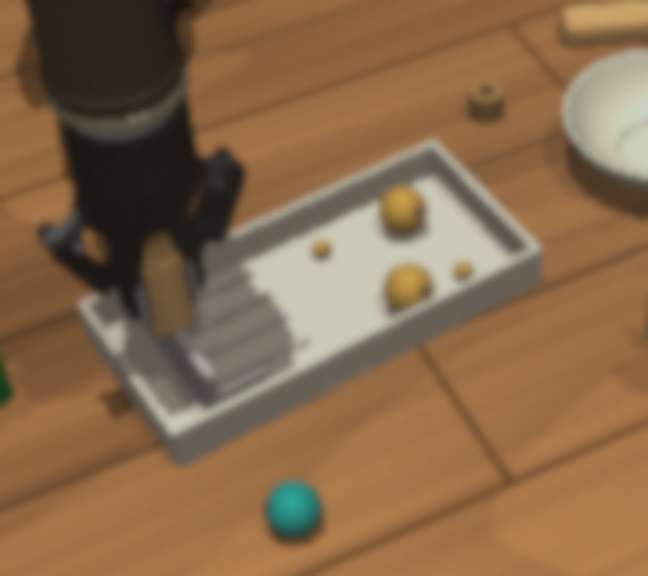

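The scoop sits on the tray floor (rod tips near x≈425 in the top crop), and all the beads are ahead of it. It is yawed by about 1.6° against the tray, so I'll correct that and then sweep.

```bash
cat >> h.py <<'E'
YC=TY-1.6
E
python3 - <<'E'
from h import *; from bench import r
np.set_printoptions(precision=4,suppress=True)
Z=.0056
r.move_l(*tcp(tray(-.108,.003,Z+.001),YC),speed=.03)
p,R=tcp(tray(.0,.003,Z),YC)
print(r.move_l(p,R,speed=.06,until_force=10),r.get_contact_force())
p,R=tcp(tray(.051,.003,Z),YC)
print(r.move_l(p,R,speed=.03,until_force=10),r.get_contact_force())
print("err",(r.get_ee_pos()-p),r.get_time())
r.pause(.3)
c=r.read_camera("top");np.savez("top3.npz",**c);cv2.imwrite("pics/top3.png",cv2.resize(c["pixels"][210:320,290:480],None,fx=4,fy=4))
E
```

```text
False [ 1.6206 -0.7437 -1.64  ]
False [-0.7825 -0.4901 -2.0337]
err [-0.     -0.0001 -0.    ] 12.2833
```

View pics/top3.png

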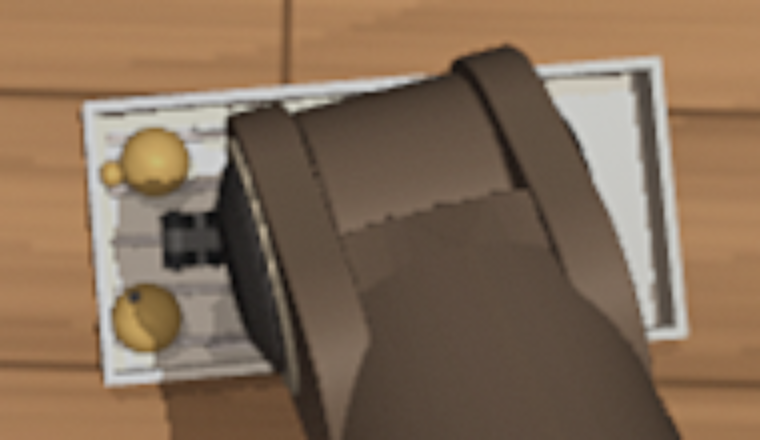

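Both big beads look to be on the rods, at (155,160) and (147,317). One little bead is in a slot by the end wall at (110,173). I'll advance a little more, raise the mouth, lift and check.

```bash
python3 - <<'E'
from h import *; from bench import r
np.set_printoptions(precision=4,suppress=True)
Z=.0056
print(r.move_l(tcp(tray(.0535,.003,Z),YC)[0],speed=.02,until_force=8),r.get_contact_force())
r.move_l(*tcp(tray(.0515,.003,Z+.002),YC,7),speed=.03)
r.move_l(*tcp(tray(.050,.003,Z+.004),YC,15),speed=.03)
r.pause(.3)
r.move_l(tcp(tray(.045,.003,.10),YC,15)[0],speed=.1)
r.pause(.3)
print(r.get_contact_force(),r.get_time())
a=[]
c=r.read_camera("top");np.savez("top4.npz",**c);a.append(cv2.resize(c["pixels"][200:330,290:480],(585,400)))
c=r.read_camera("scene");a.append(cv2.resize(c["pixels"][150:310,190:350],(400,400)))
cv2.imwrite("pics/c4.png",cv2.resize(np.hstack(a),None,fx=.8,fy=.8))
E
```

```text
False [ 0.3368 -1.2112 -2.0123]
[ 0.0409  0.2033 -2.6066] 15.5583
```

View pics/c4.png

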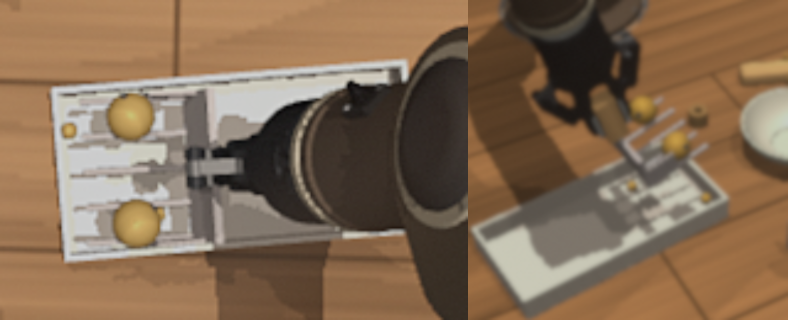

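Both big beads ride on the rods, at (130,117) and (137,223). Both little ones stay on the tray floor, at (68,130) and (160,213). I'll check the pitch and how the beads sit from depth.

```bash
python3 - <<'E'
from h import *; from bench import r
np.set_printoptions(precision=1,suppress=True)
def info(c):
    W=cloud(c);M=r.get_orientation();p=r.get_ee_pos()
    X=np.stack([M[:,1],np.cross(-M[:,2],M[:,1]),-M[:,2]],1)
    S=(W-(p-H*X[:,2]))@X*1000
    hsv=cv2.cvtColor(c["pixels"],cv2.COLOR_BGR2HSV)
    m=((hsv[...,1]>110)&(W[...,2]>.06)&(np.abs(S[...,0]-45)<60)&(np.abs(S[...,1])<70)).astype(np.uint8)
    n,l,st,ce=cv2.connectedComponentsWithStats(m)
    for i in range(1,n):
        if st[i,4]>60:
            q=S[l==i]; t=q[np.argsort(-(W[l==i][:,2]))[:15]]; print(st[i],"med",np.median(q,0),"top",t.mean(0))
    w=(np.abs(S[...,1])<60)&(S[...,0]>5)&(S[...,0]<95)&(np.abs(S[...,2])<9)
    q=S[w]; print("rods",len(q),np.polyfit(q[:,0],q[:,2],1),q[:,0].min(),q[:,0].max())
info(dict(np.load("top4.npz"))); info(r.read_camera("top"))
E
```

```text
[334 238  18  19 266] med [ 55.6 -39.4  29.4] top [ 56.8 -39.1  34.3]
[336 281  19  20 286] med [55.4 37.5 28.6] top [55.5 38.1 34.1]
rods 401 [-0.   2.4] 5.154990533275773 85.46048829669644
[334 238  18  19 267] med [ 55.1 -39.3  29.2] top [ 55.7 -38.7  34.6]
[336 281  19  20 287] med [55.4 37.2 28.9] top [57.3 38.5 34.4]
rods 409 [-0.   2.5] 5.070683756072388 85.18911363586874
```

The beads rest steadily against the front ends of the side walls (scoop x≈55 mm), and the rods line up with the commanded pitch. Now I'll carry them to the dish and tip.

```bash
python3 - <<'E'
from h import *; from bench import r
np.set_printoptions(precision=4,suppress=True)
tip=DI-.03*scoopR(YC,0).apply([1,0,0])
r.move_l(*tcp_tip(tip+[0,0,.11],YC,15),speed=.1)
print(r.get_contact_force(),r.get_time())
for pz,pi,s in ((.085,6,.06),(.062,-4,.04),(.06,-12,.04)):
    r.move_l(*tcp_tip(tip+[0,0,pz],YC,pi),speed=s)
r.pause(.6); print(r.get_contact_force())
r.move_l(*tcp_tip(tip+[0,0,.06],YC,-25),speed=.06); r.pause(.5)
print(r.get_contact_force(),r.get_time())
a=[]
c=r.read_camera("top");a.append(cv2.resize(c["pixels"][190:320,180:370],(585,400)))
c=r.read_camera("scene");a.append(cv2.resize(c["pixels"][130:290,250:410],(400,400)))
cv2.imwrite("pics/c5.png",cv2.resize(np.hstack(a),None,fx=.8,fy=.8))
E
```

```text
[ 0.1002 -1.2419 -1.507 ] 17.2833
[-0.4168 -0.2262 -1.2939]
[-0.523   0.9558 -1.206 ] 20.2833
```

View pics/c5.png

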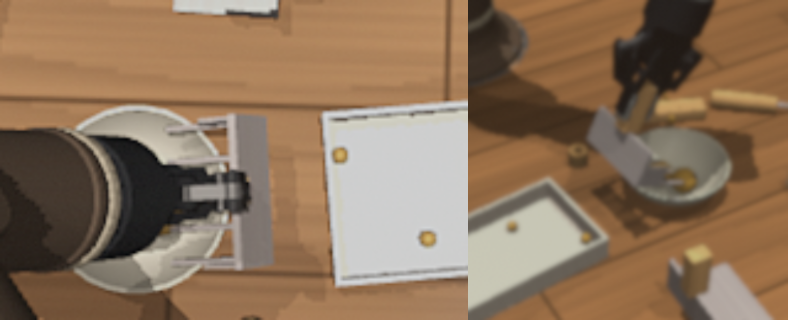

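The beads appear to be in the dish (one is visible at (683,180)), and the little ones are in the tray. I'll raise the scoop, confirm, and stand it back on the free spot it came from.

```bash
python3 - <<'E'
from h import *; from bench import r
np.set_printoptions(precision=4,suppress=True)
p=r.get_ee_pos(); r.move_l([p[0],p[1],p[2]+.1],speed=.15)
r.move_ptp(*tcp(SC+[0,0,.12],SY)); r.pause(.2)
a=[]
c=r.read_camera("top");a.append(cv2.resize(c["pixels"][130:320,180:470],(585,400)))
c=r.read_camera("scene");a.append(cv2.resize(c["pixels"][150:350,220:420],(400,400)))
cv2.imwrite("pics/c6.png",cv2.resize(np.hstack(a),None,fx=.8,fy=.8))
r.move_l(tcp(SC+[0,0,.02],SY)[0],speed=.12)
print(r.move_l(tcp(SC-[0,0,.004],SY)[0],speed=.02,until_force=2.5),r.get_ee_pos(),r.get_contact_force(),r.get_time())
E
```

```text
True [ 0.6703 -0.17    0.0664] [-1.1121 -0.1211  6.2911] 24.5833
```

View pics/c6.png

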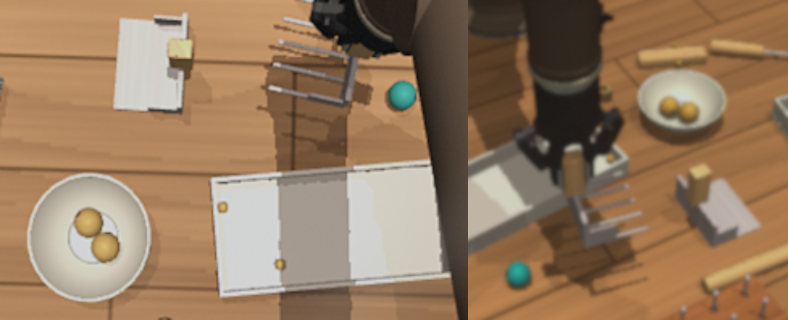

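Both big beads are in the round dish, at (88,222) and (105,247), and both little ones are in the tray. Next I'll release and retreat.

```bash
python3 - <<'E'
from h import *; from bench import r
p=r.get_ee_pos(); r.move_l([p[0],p[1],p[2]+.0005],speed=.01)
r.move_gripper(.08); r.pause(.2)
p=r.get_ee_pos(); r.move_l([p[0],p[1],p[2]+.15],speed=.12)
r.move_ptp([.45,-.35,.3],r.get_orientation()); r.pause(.3)
c=r.read_camera("top");W=cloud(c);s=W[140:200,380:415].reshape(-1,3);s=s[(s[:,2]>.105)&(s[:,2]<.125)];print(len(s),s.mean(0),s[:,2].std())
a=[cv2.resize(c["pixels"][130:320,180:470],(585,400))]
c=r.read_camera("scene");a.append(cv2.resize(c["pixels"][150:350,220:420],(400,400)))
cv2.imwrite("pics/c7.png",cv2.resize(np.hstack(a),None,fx=.8,fy=.8)); print(r.get_time())
E
```

```text
183 [ 0.66951682 -0.16820194  0.11276189] 0.002036735871671822
28.6167
```

View pics/c7.png

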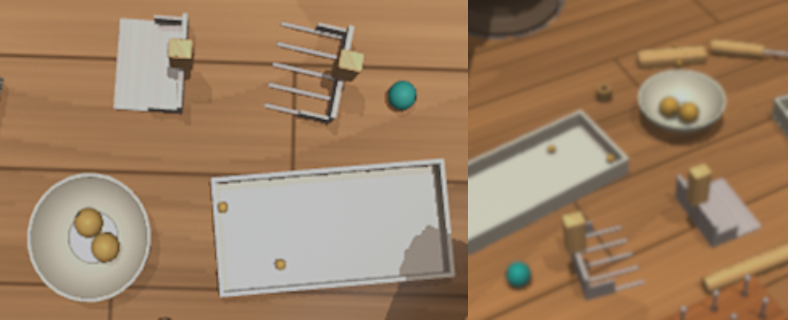

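The scoop stands upright on the bench at (335,72), the big beads are in the dish and the little ones are in the tray. Handing in.

```bash
python3 -c "
from bench import r
print(r.close_job())"
```

```text
the job is handed in; nothing more can be done
None
```

The job is handed in at about 29 s on the robot's clock: both big beads are in the round dish, both little beads are still in the tray, and the slotted scoop stands upright and released on the bare bench; the verdict was not shown.

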